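Set the hand meter up on its folding stand

TASK

Set the hand meter up for reading: swing the leg of the folding stand all the way out, lift the stand out of the storage caddy and stand it on the free bench, leaning back on its leg with its ledge facing the robot's side of the bench. Then take the meter from the caddy and set it in the middle of the ledge, display up and outward, its back against the back plate. Put both down gently without letting them fall, and leave the solder spool, the screw tin and the calipers where they are.

Things in the scene. Friction and masses are not known exactly. Their poses are not given: they have to be found in the camera images.
- caddy: Black storage caddy fixed to the bench, 70 x 179 mm, 48 mm tall, floor 8 mm thick, walls 5 mm. Front faces -x, back +x, z up; origin at bench level under the wall between the pockets (their middles at y = -49 and 38 mm). The stand's pocket is on its -y side and the meter's on its +y side, both open at the top. Things stand in them with 1 to 2 mm of play, so lift straight up for at least 50 mm.
- stand: Aluminium stand, 0.30 kg, 90 wide (y), 98 tall. Its z runs up the 10 mm back plate (x 12 to 22, z up to 98 mm), -x is its front. Ledge: top at z = 12, x -30 to 12; front lip to z = 22. Origin: mid-width, underside edge where the rear 22 mm are bevelled; with leg out it rests on bevel and leg, origin on the bench, z leaning back 25 deg (0.436 rad). In the caddy it is upright (up to 2 deg back).
- leg (a joint): Angle of the U-shaped steel leg, a bail of 9 mm rod behind the plate. 0: folded, pointing up along the plate, bar above its top; 1.676 rad (96 deg): all the way out to the rear, at its stop. Stiff friction hinge, 0.3 N m: takes about 3.3 N at the bar, stays where left. Axis along the stand's y through x = 28, z = 72 mm; arms at y = +-34 mm, the back of the plate is clear between them.
- leg_bar (a point): Middle of the leg's cross bar, a rubber sleeve 12 mm in diameter and 46 mm long along the stand's y, 92 mm from the hinge axis. It becomes the rear foot.
- meter: Yellow and black hand multimeter, 0.26 kg: 135 long (its x, towards the display end), 68 wide (y), 30 mm thick at the end faces, 34 mm elsewhere, range knob to 45 mm. Origin: centre of its flat back; z points out of its face. It stands in the caddy on its foot end, display end up, face to the caddy's front, top 143 mm over the bench. Set on the ledge its top stands 49 mm above the back plate.
- meter_top (a point): Middle of the meter's display end, mid-thickness (x = 67, z = 17 mm in the meter's frame).
- bench_front (a point): A fixed point on the bench top near its front edge, where the robot stands. Its axes are those of the room: x straight away from the robot, y to the robot's left. The set-up stand must have it in front and its own y along this y. The bench 100 to 300 mm ahead of it (+x), 60 mm to either side, is free.
- spool: Green and white solder spool standing on the bench, 64 mm wide, 47 mm tall. Leave alone.
- tin: Round grey-white screw tin, 58 mm wide, 26 mm tall. Leave alone.
- calipers: Digital calipers lying on the bench, 205 mm long. Leave alone.

How it is judged (in metres and radians):
On the way, in this order (a step that is already met when the one before it is completed fails the run):
1. the leg is swung out to its stop (value of joint leg above 1.58 rad), for 0.1 s.
2. the stand is out of the caddy and stands on the bench, leaning on its leg and facing the robot's side, let go (value of joint leg above 1.58 rad and angle between stand's own z axis and vertical between 0.37 and 0.51 rad and height (world z) of stand below 0.005 m and height (world z) of leg_bar below 0.012 m and angle between the y axis of stand and the y axis of bench_front, either way round below 0.6 rad and x of bench_front in the frame of stand below 0 m and contact force between stand and the fingers below 0.05 N), for 0.2 s.
3. the meter sits on the ledge, its back against the plate (x of meter in the frame of stand between 0.002 and 0.018 m and y of meter in the frame of stand between -0.015 and 0.015 m and z of meter in the frame of stand between 0.074 and 0.087 m and angle between the x axis of meter and the z axis of stand, either way round below 0.13 rad and z of meter_top in the frame of stand above 0.13 m), for 0.1 s.
At the end, for the whole second after the job is handed in: Leg out (over 1.58 rad); stand on bevel (origin under 5 mm up) and leg bar (under 12 mm), leaning 21 to 29 deg, facing the robot's side (y within 34 deg of bench_front's, that point in front); meter on ledge, display up, 15 mm from middle, back 10 mm from plate, parallel to 7 deg; at rest (all of step 2 and all of step 3 and contact force between meter and the fingers below 0.05 N and linear speed of each of stand, meter below 0.02 m/s and angular speed of each of stand, meter below 0.1 rad/s); the robot touches nothing.
It fails at once if the stand falls or is let topple (turns faster than 4 rad/s) (angular speed of stand above 4 rad/s).
It fails at once if the meter falls or is let topple (turns faster than 4 rad/s) (angular speed of meter above 4 rad/s).
It fails at once if the spool is moved by over 25 mm (distance of spool from where it was at the start of the episode above 0.025 m).
It fails at once if the tin is moved by over 25 mm (distance of tin from where it was at the start of the episode above 0.025 m).
It fails at once if the calipers is moved by over 25 mm (distance of calipers from where it was at the start of the episode above 0.025 m).
It also fails if it takes over 61 s, if anything falls off the work surface, if the arm or the gripper's body presses on something with over 40 N, if the wrist force passes 120 N, or if a joint passes its speed limit or range.

ROBOT

A 6-joint arm with a two-finger parallel gripper is mounted at the origin on a cart in front of the work surface, level with it; the furniture and walls round the work are solid. World frame = base frame: x ahead of the robot, y to its left, z up, the work surface at z = 0. Lengths are in mm, angles in rad, forces in N, time in s.
With the tool pointing down it reaches from about 325 to 850 mm from the base axis. Payload 15.5 kg.
Tool frame: the origin (TCP) lies midway between the tips of the shut fingers; the grasp point (between the pads) lies 19 mm behind it (manip.grasp_offset is the z of the grasp point in the tool frame, in mm); z points along the fingers, y is the line along which they close (so a half turn about z gives the same grasp; the last joint's range is limited). The gripper opens to 91 mm and grips with 3 to 60 N. Pads are 32 mm wide; open, the fingers measure 118 mm over their backs; the gripper's body (76 mm by 178 mm) begins 60 mm behind the grasp point.
Start: joints at [-1.329, 0.494, 1.345, -0, 1.302, -0.096], TCP at [207.134, -589.68, 213.915] pointing down, gripper open.
Joint ranges: [-2.91, 2.91], [-0.82, 2.16], [0.22, 2.67], [-1.22, 4.37], [0.12, 2.79], [-3.08, 3.08]. Speed limits (rad/s): [1.89, 1.89, 2.57, 3.01, 3.01, 3.01].

INTERFACE

Orientations are given as a unit quaternion [w, x, y, z].
In Python, from cell import manip, cams gives the robot as it stands.
- The arm moves only by the tool arm_command, never from a script. Its argument "steps" is a list that holds one entry, the list of rows, each a list of 5 numbers: the finger opening in cm, from 0 to 9.12, then the shift along the tool's x, y, z in cm, then the turn about the tool's z in degrees. A call has 1 to 12 rows; each row is the pose to reach, as a shift and turn from the pose commanded when the call began, along the tool's axes at that moment; what a row does not reach only later rows make up. A row lasts 1/8 s, in which the tool goes at most 62.5 mm and 10.7 degrees, less where a joint would pass 70% of its speed; a pose out of reach is approached as far as the arm can. A call with a gripper value outside its range is refused whole. The fingers move at their own pace and stop on an object; "force" is the grip in N (left out, the last holds). Time passes only in rows, so rows that repeat a pose let the fingers close. It gives the time, the measured TCP pose, the force, the opening and the grip force at its end, in the units of the state.
- manip.get_obs(): the state, without advancing time (a new reading comes with each control period).
- cams.get_image(name): name is "side" or "top" or "wrist"; returns (picture, depth): 384x512x3 uint8, red, green, blue; 384x512 float32, mm along the optical axis (not along the pixel's ray), 0 where there is no reading.
- cams.camera_info(name): a dict with "fx", "fy", "cx", "cy" (pixels), "R" (3x3) and "t" (3): a world point X has camera coordinates R X + t. Camera axes: x right, y down, z forward; pixel columns grow to the right and rows downward; lengths in mm; the calibration is good to about 2 mm. A picture is of the moment at which its call begins: read the wrist's pose just before it. camera_info takes no time and is no camera call; for the wrist camera it gives the pose at the moment of the call.
- manip.close_job(): hands the job in; it is judged then, once.
The state is a dict: "time": time; "q": joint angles; "dq": joint speeds; "effort": joint torques, N m; "ee_pos": TCP position; "orientation": TCP orientation; "contact_force": force on the tool from outside, world axes, zero at the start; "moment": the same for the moment, N m; "opening": finger opening in mm; "grip_force": force on a finger pad.
Only numpy, scipy, OpenCV 4.12 (cv2) and the standard library are available. Lean on these libraries where they do the work, as an engineer would, in place of code of your own. Each camera call takes 0.05 s, during which the arm holds its last target. There are 200 camera calls.

## Working session

There is one attempt and no reset: what is moved stays moved. The work goes in short steps, Python scripts to look and compute and a tool call to move; the robot and the scene stay as the last step left them, time stands still between calls to the robot, and variables do not carry over. Pictures are saved under pics/ and viewed, at most 14 in all, crops included, and the job is handed in when it is done.

Besides the shell and the picture viewer there is one more tool, called by a JSON object that holds its "method" and its "body". arm_command: Moves the arm, as the interface text tells. Its arguments: {"type":"object","properties":{"steps":{"type":"array"},"force":{"type":"number"}},"required":["steps"]}

```bash
ls; mkdir -p pics
python3 - <<'E'
from cell import manip, cams
import cv2, numpy as np
o=manip.get_obs(); print(o, manip.grasp_offset)
ims=[]
for n in("top","side","wrist"):
    im,d=cams.get_image(n); c=cams.camera_info(n)
    np.savez(f"pics/{n}0.npz",im=im,d=d,**{k:np.array(v) for k,v in c.items()})
    cv2.imwrite(f"pics/{n}0.png",im[:,:,::-1]); print(n,c)
E
```

```text
pics
{'time': 0.0, 'q': array([-1.32847462e+00,  4.94183134e-01,  1.34614601e+00,  9.02270883e-06,
        1.30252237e+00, -9.55179773e-02]), 'dq': array([ 0.00069332, -0.00095543,  0.00060853, -0.0006548 , -0.00115287,
        0.00150127]), 'effort': array([ 4.13431611e-03, -8.78815055e+01, -3.81851149e+01,  7.13024684e-02,
        5.33851970e-02, -9.98399469e-05]), 'ee_pos': array([ 207.05567938, -589.28506458,  213.33326829]), 'orientation': array([-6.28056401e-04,  9.85766941e-01,  1.68116451e-01, -4.18225135e-05]), 'contact_force': array([ 0.27103177, -0.880298  ,  0.91717061]), 'moment': array([-0.01614174,  0.00104924, -0.00545334]), 'grip_force': 0.0, 'opening': 91.31153584747314} -18.8
top {'fx': 403.8421867134426, 'fy': 403.8421867134426, 'cx': 254.13473576091562, 'cy': 189.34347744888117, 'R': array([[-0.02902792, -0.99924384,  0.02586748],
       [-0.98388114,  0.02399427, -0.17720659],
       [ 0.17645192, -0.03059447, -0.98383367]]), 't': array([159.09294025, 564.30028235, 965.90187562])}
side {'fx': 404.0650181570451, 'fy': 404.0650181570451, 'cx': 253.33109144691633, 'cy': 189.8820631412931, 'R': array([[-0.52179428, -0.85303648,  0.00771347],
       [-0.63648312,  0.38327844, -0.66931822],
       [ 0.56799645, -0.35415591, -0.74293582]]), 't': array([427.73253083, 361.6814101 , 750.58727397])}
wrist {'fx': 275.7292566590405, 'fy': 275.7292566590405, 'cx': 255.06947765558513, 'cy': 188.8822579608524, 'R': array([[ 0.33206474, -0.94325595, -0.0011032 ],
       [-0.91637113, -0.32287698,  0.23667365],
       [-0.22360002, -0.07758003, -0.97158858]]), 't': array([-623.03743617,  -26.86777865,  388.94269759])}
```

View pics/top0.png

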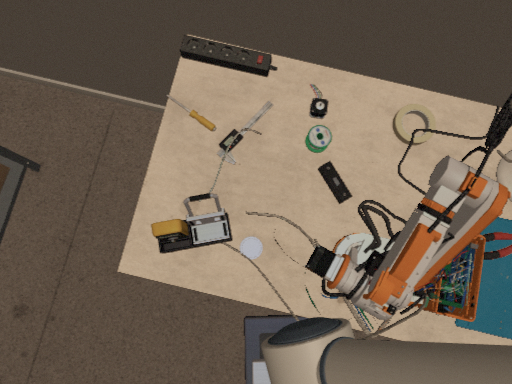

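View pics/side0.png

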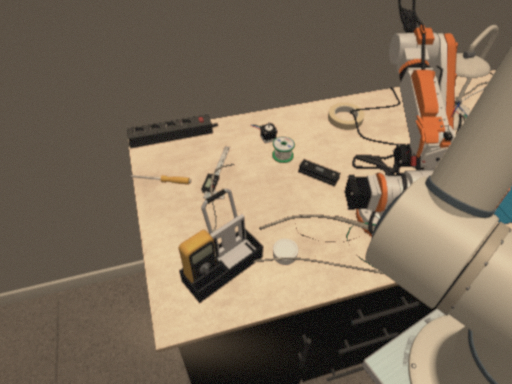

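The top view shows the caddy at about (192,235) px. In it are the stand, with its leg up and to the rear, and the yellow meter on the left. The tin is at (251,247), the spool at (318,137) and the calipers at (240,135). A second, orange robot stands at about (400,240) as an obstacle, and our arm is along the bottom edge. In the side view the stand and meter are at about (215,245) px. Next I'll turn these pixels into world coordinates.

```bash
cat > h.py <<'E'
import numpy as np, cv2
def load(n): return np.load(f"pics/{n}.npz")
def shot(n,tag):
    from cell import cams
    c=cams.camera_info(n); im,d=cams.get_image(n)
    np.savez(f"pics/{tag}.npz",im=im,d=d,**{k:np.array(v) for k,v in c.items()})
    cv2.imwrite(f"pics/{tag}.png",im[:,:,::-1]); return load(tag)
def cloud(s):
    v,u=np.mgrid[:384,:512]; d=s['d']
    c=np.dstack([(u-s['cx'])/s['fx']*d,(v-s['cy'])/s['fy']*d,d])
    P=(c-s['t'])@s['R']; P[d<=0]=np.nan; return P
def proj(s,X):
    c=np.atleast_2d(X)@s['R'].T+s['t']; return c[:,:2]/c[:,2:]*s['fx']+[s['cx'],s['cy']]
def ray(s,uv,z):
    r=np.array([(uv[0]-s['cx'])/s['fx'],(uv[1]-s['cy'])/s['fy'],1])@s['R']; o=-s['R'].T@s['t']
    return o+r*(z-o[2])/r[2]
E
python3 - <<'E'
from h import *
np.set_printoptions(precision=0,suppress=True,linewidth=160)
for n in("top0","side0"):
    s=load(n);P=cloud(s)
    pts=dict(top0=dict(bar=(201,197),plate=(210,222),caddyL=(163,250),caddyR=(229,240),metertop=(168,228),tin=(251,247),spool=(318,137),remote=(335,182),cal1=(268,103),cal2=(228,158),bench=(280,190),corner=(122,271),cornerTL=(183,55),robotgrip=(318,262),rob2=(350,250),rob3=(380,300),rob4=(470,190),wire=(270,215),edge=(245,292)),
      side0=dict(bar=(216,194),tin=(285,251),spool=(284,150),metertop=(198,240),bench=(330,215)))[n]
    for k,(u,v) in pts.items(): print(n,k,P[v,u])
s=load("top0");P=cloud(s)
# caddy black footprint : points by height band near caddy
m=(np.abs(P[...,0]-P[235,192,0])<120)&(np.abs(P[...,1]-P[235,192,1])<150)&(P[...,2]>30)
im=s['im'][150:300,120:300]; cv2.imwrite("pics/crop.png",cv2.resize(im[:,:,::-1],None,fx=4,fy=4,interpolation=cv2.INTER_CUBIC)[:600,:720])
E
```

```text
top0 bar [532. 264. 173.]
top0 plate [491. 257.  33.]
top0 caddyL [425. 375.  24.]
top0 caddyR [444. 209.  49.]
top0 metertop [469. 341. 142.]
top0 tin [426. 155.  27.]
top0 spool [714. -33.   9.]
top0 remote [586. -66.  27.]
top0 cal1 [813.  98.   8.]
top0 cal2 [662. 209.   6.]
top0 bench [573.  74.   1.]
top0 corner [376. 482.  -1.]
top0 cornerTL [952. 327.  18.]
top0 robotgrip [385.  20. 198.]
top0 rob2 [410. -74.  98.]
top0 rob3 [319. -56. 340.]
top0 rob4 [ 492. -190.  419.]
top0 wire [507. 104.   8.]
top0 edge [315. 173.  -0.]
side0 bar [533. 267. 173.]
side0 tin [420. 161.  26.]
side0 spool [680. -13.  49.]
side0 metertop [469. 342. 144.]
side0 bench [463.  -8.   1.]
```

View pics/crop.png

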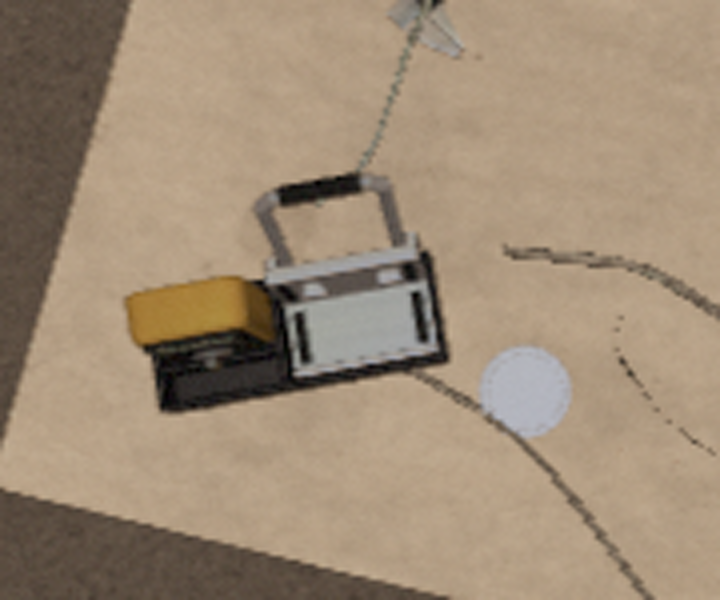

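Run:
```python
from h import *
np.set_printoptions(precision=0,suppress=True,linewidth=200)
for n in("top0","side0","wrist0"):
    P=cloud(load(n)).reshape(-1,3); P=P[np.isfinite(P[:,0])]
    print(n,"rows x from 150 step 50, cols y from -650 step 50")
    for x in range(50,700,50):
        r=[]
        for y in range(-650,150,50):
            q=P[(P[:,0]>=x)&(P[:,0]<x+50)&(P[:,1]>=y)&(P[:,1]<y+50),2]
            r.append("%4d"%np.max(q) if len(q) else "   .")
        print(x," ".join(r))
```

```text
top0 rows x from 150 step 50, cols y from -650 step 50
50    .    .    .    . -741 -739 -738 -739    .    .    .    .    .    .    .    2
100    .    .    .    .    .    .    .    .    .    .    .    . -644 -641 -523    5
150    .    .    .    7    7    5    5    4    4    3    . -642 -643  373  365  329
200    .    .    0    8    9    9  119    4    4   96  108  569  548  459  365  334
250    .    .    8   10    8  118  122  126  118  106  608  620  544  430  344  317
300    .    .    5    8    7  121  123  138  253  314  367  357  347  194   70   59
350    .    .   23   27   29  121  129  109  330  363  388  385  214  202   16   50
400    .    .   24   27   26  121   99    .  390  391  402  387  199  199   15   30
450    .    .    7    9    .    .    0  406  413  424  404   42    5   23   15   27
500    .    .   15    .    .    .    2  397  426  426  124   28    6    5   14   11
550    .    .   22    2    .    .    3  441  435  395   27   29   24    5    6    6
600    .    .   67   97    3    3  384  439   75    4    6   29   27    6    5    5
650    .   14   16   21   31    5  388
[... 1640 characters left out ...]
  .    .    .    .    .    .
300    5    4    4    5    6  118  116    .    .    .    .    .    .    .    .    .
350    4    5   21   21    6    6    .    .    .    .    .    .    .    .    .    .
400    5   16   16    .    .    .    .    .    .    .    .    .    .    .    .    .
450    0    .    .    .    .    .    .    .    .    .    .    .    .    .    .    .
500    .    .    .    .    .    .    .    .    .    .    .    .    .    .    .    .
550    .    .    .    .    .    .    .    .    .    .    .    .    .    .    .    .
600    .    .    .    .    .    .    .    .    .    .    .    .    .    .    .    .
650    .    .    .    .    .    .    .    .    .    .    .    .    .    .    .    .
```

View pics/wrist0.png

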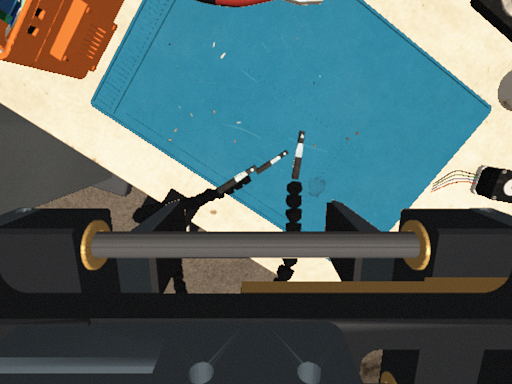

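The wrist view shows only the blue mat at the arm's start pose, with the fingers at about (170,230) and (350,230) px. The orange robot reaches 441 mm high, so I'll lift first and then cross over it.

{"method": "arm_command", "body": {"steps": [[[9, 0, 0, -14, 0], [9, 0, 0, -20, 0], [9, 0, 0, -26, 0], [9, 4, -5, -29, 0], [9, 9, -11, -29, 0], [9, 13, -17, -29, 0], [9, 17, -23, -29, 0], [9, 21, -28, -29, 0], [9, 25, -34, -29, 0], [9, 29, -39, -29, 0], [9, 33, -44, -29, 0], [9, 37, -49, -29, 5]]]}}

```text
time: 1.65
ee_pos: [365.5, -86.7, 503.6]
orientation: [0.0, 0.992, 0.124, 0.0]
contact_force: [1.4, -0.3, -0.0]
opening: 90.0
grip_force: 0.0
```

{"method": "arm_command", "body": {"steps": [[[9, 4, -6, 0, 1], [9, 8, -12, 0, 2], [9, 12, -18, 0, 3], [9, 16, -24, 0, 4], [9, 18, -30, 0, 4], [9, 18, -32, 5, 4], [9, 18, -32, 10, 4], [9, 18, -32, 15, 4], [9, 18, -32, 20, 4], [9, 18, -32, 20, 4]]]}}

```text
time: 2.9
ee_pos: [458.5, 265.3, 300.8]
orientation: [0.001, 0.996, 0.091, -0.003]
contact_force: [-0.2, -0.4, 0.7]
opening: 90.0
grip_force: 0.0
```

Run:
```python
from h import *
from cell import manip
np.set_printoptions(precision=1,suppress=True,linewidth=200)
o=manip.get_obs(); print(o['time'],o['ee_pos'],o['orientation'],o['contact_force'])
s=shot("wrist","w1"); P=cloud(s)
print(-s['R'].T@s['t'])
cv2.imwrite("pics/w1b.png",cv2.resize(s['im'][:,:,::-1],(768,576)))
```

```text
2.9 [458.5 265.3 300.8] [ 0.   1.   0.1 -0. ] [-0.2 -0.4  0.7]
[524.3 279.1 470.5]
```

View pics/w1b.png

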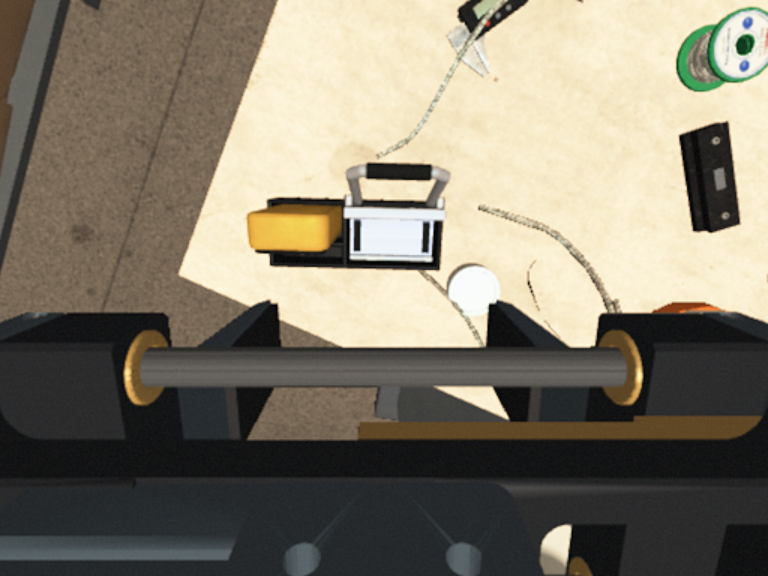

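The wrist view shows the leg bar at (398,171), the stand's plate top at (395,213), the yellow meter top at (294,229) and the caddy's front edge running from (272,266) to (439,270). The tin is at (473,290). All of these are in the 768-wide picture.

Run:
```python
from h import *
np.set_printoptions(precision=1,suppress=True,linewidth=200)
s=load("w1"); P=cloud(s); im=s['im'].astype(int)
near=(np.abs(P[...,0]-480)<90)&(np.abs(P[...,1]-290)<130)
def fit(m,name):
    m=cv2.erode(m.astype(np.uint8),np.ones((1,1)))>0
    q=P[m]; q=q[np.isfinite(q[:,0])]
    r=cv2.minAreaRect(q[:,:2].astype(np.float32)); print(name,len(q),q.mean(0),np.median(q,0),q[:,2].max(),"rect",np.round(r[0],1),np.round(r[1],1),round(r[2],1))
Z=P[...,2]; dark=im.max(2)<60; yel=(im[...,0]>150)&(im[...,2]<90)
fit(near&(Z>155)&dark,"bar sleeve")
fit(near&(Z>155),"bar+arms top")
fit(near&(Z>100)&(Z<112)&(im.min(2)>120),"plate top")
fit(near&(Z>125)&yel,"meter top")
fit(near&(Z>38)&(Z<56)&dark,"caddy rim")
fit(near&(Z>15)&(Z<45)&(im.min(2)>150),"ledge")
t=cloud(load("top0")); m=(np.abs(t[...,0]-620)<90)&(np.abs(t[...,1]-80)<60)
print("area z",np.nanpercentile(t[m][:,2],[1,50,95,99.5]))
# ray checks
for k,uv,z in[("bar",(398/1.5,171/1.5),172),("caddyFL",(272/1.5,266/1.5),48),("caddyFR",(439/1.5,270/1.5),48)]: print(k,ray(s,uv,z))
```

```text
bar sleeve 55542 [482.  269.2 404.4] [482.7 270.  413.7] 430.2092815035532 rect [487.1 273.3] [158.5 106.2] 89.7
bar+arms top 70664 [483.3 268.4 402.2] [484.1 267.4 404.5] 430.2092815035532 rect [487.5 273.5] [159.1 107.7] 89.9
plate top 504 [498.7 263.4 104. ] [498.7 263.3 104. ] 111.04554981813047 rect [495.8 299.3] [ 19.8 161.9] 10.9
meter top 1549 [474.3 334.5 180.2] [474.3 340.  141.5] 401.74508060610833 rect [479.5 292.4] [ 30.8 176.2] 9.2
caddy rim 977 [461.7 296.2  46.1] [452.8 303.7  46.7] 49.55374958675835 rect [466.2 296.9] [ 70. 176.] 9.1
ledge 1719 [455.4 238.6  22. ] [456.7 246.8  20.4] 44.459081203697416 rect [467.1 265.5] [244.   76.1] 72.3
area z [-4.   0.3  3.4  5.5]
bar [532.1 269.2 172. ]
caddyFL [417.8 376.   48. ]
caddyFR [445.1 204.   48. ]
```

{"method": "arm_command", "body": {"steps": [[[5, 2, 0.5, 3, 1.3], [2, 4.1, 0.9, 6, 1.3], [0, 4.1, 0.9, 10, 1.3], [0, 4.1, 0.9, 14.5, 1.3], [0, 4.1, 0.9, 14.5, 1.3], [0, 4.1, 0.9, 14.5, 1.3]]]}}

```text
time: 3.7
ee_pos: [504.0, 265.3, 161.3]
orientation: [-0.001, 0.997, 0.079, 0.002]
contact_force: [-0.5, 0.4, 1.8]
opening: 32.9
grip_force: 0.0
```

{"method": "arm_command", "body": {"steps": [[[0, 0, 0, 0, 0], [0, 0, 0, 0, 0], [0, 0, 0, 0, 0]]]}}

```text
time: 4.08
ee_pos: [502.5, 264.7, 159.1]
orientation: [-0.0, 0.997, 0.079, 0.0]
contact_force: [0.7, 0.8, -0.3]
opening: 3.2
grip_force: 0.0
```

{"method": "arm_command", "body": {"steps": [[[0, 1.3, 0, 0, 0], [0, 2.4, 0, 0, 0], [0, 3.4, 0, 0.1, 0], [0, 4.4, 0, 0.6, 0], [0, 5.4, 0, 1.3, 0], [0, 6.2, 0, 2.1, 0], [0, 6.9, 0, 3.1, 0], [0, 7.5, 0, 4.1, 0], [0, 7.9, 0, 5.2, 0], [0, 8.2, 0, 6.3, 0], [0, 8.4, 0, 7.3, 0], [0, 8.6, 0, 8.3, 0]]]}}

```text
time: 5.58
ee_pos: [586.9, 278.1, 74.7]
orientation: [0.0, 0.997, 0.079, -0.0]
contact_force: [-2.8, 0.1, 2.9]
opening: 1.0
grip_force: 1.6
```

{"method": "arm_command", "body": {"steps": [[[0, 0.1, 0, 0.3, 0], [0, 0.1, 0, 0.6, 0], [0, 0.1, 0, 0.8, 0], [0, 0.1, 0, 0.8, 0]]]}}

```text
time: 6.08
ee_pos: [588.2, 278.3, 67.7]
orientation: [-0.0, 0.997, 0.079, 0.0]
contact_force: [-3.4, -0.7, 2.7]
opening: 0.5
grip_force: 1.6
```

{"method": "arm_command", "body": {"steps": [[[0, 0, 0, 0.3, 0], [0, 0, 0, 0.6, 0], [0, 0, 0, 0.6, 0]]]}}

```text
time: 6.45
ee_pos: [588.9, 278.6, 64.5]
orientation: [-0.0, 0.997, 0.079, 0.001]
contact_force: [-15.1, -5.7, 42.2]
opening: 0.5
grip_force: 21.5
```

Run:
```python
from h import *
from cell import manip
o=manip.get_obs(); print(o['time'],o['ee_pos'],o['contact_force'])
s=shot("side","s1")
cv2.imwrite("pics/s1b.png",cv2.resize(s['im'][150:320,130:330,::-1],None,fx=3.5,fy=3.5,interpolation=cv2.INTER_CUBIC))
```

```text
6.45 [588.86052985 278.59131046  64.48122613] [-15.14228685  -5.65124728  42.21905013]
```

View pics/s1b.png

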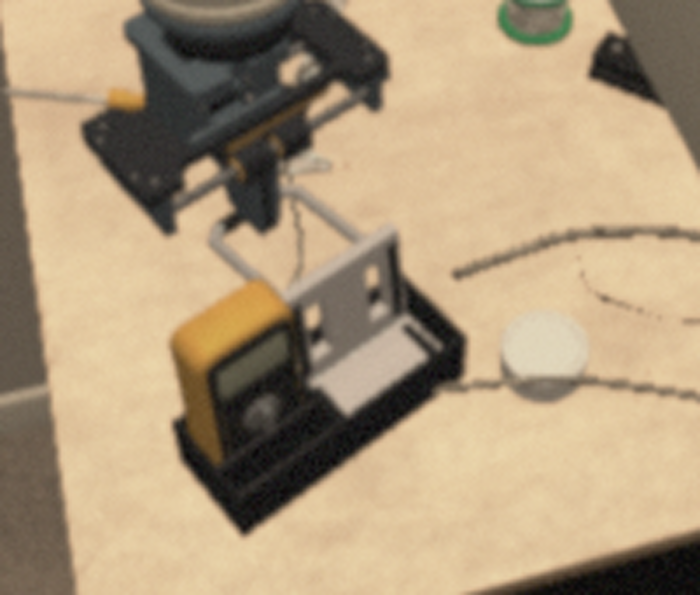

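The side view shows the leg level to the rear, with the fingertips on its bar at about (250,215). The vertical force of 42 N confirms it is at its stop. Next: lift, turn 90°, and move over the plate.

{"method": "arm_command", "body": {"steps": [[[0, 0, 0, -3, 0], [0, 0, 0, -9, 0], [2, -1, 0, -11, -10], [5, -2, 0, -11, -20], [5, -3, 0, -11, -30], [5, -4, 0, -11, -40], [5, -5, 0, -11, -50], [5, -6, 0, -11, -60], [5, -7, 0, -11, -70], [5, -8, 0, -11, -80], [5, -9.1, 0, -11, -90], [5, -9.1, 0, -11, -90]]]}}

```text
time: 8.0
ee_pos: [498.2, 264.0, 171.7]
orientation: [0.0, 0.649, 0.761, 0.0]
contact_force: [0.9, -0.1, 0.4]
opening: 49.8
grip_force: 0.0
```

{"method": "arm_command", "body": {"steps": [[[5, 0, 0, 0, 0], [5, 0, 0, 0, 0]]]}}

```text
time: 8.25
ee_pos: [498.9, 264.0, 171.5]
orientation: [0.0, 0.65, 0.76, 0.0]
contact_force: [-0.3, -0.1, 0.2]
opening: 50.5
grip_force: 0.0
```

Run:
```python
from h import *
from cell import manip
np.set_printoptions(precision=1,suppress=True,linewidth=200)
o=manip.get_obs(); print(o['time'],o['ee_pos'],np.degrees(2*np.arctan2(o['orientation'][2],o['orientation'][1])),o['contact_force'])
s=shot("wrist","w2"); P=cloud(s);im=s['im'];Z=P[...,2]
near=(np.abs(P[...,0]-500)<40)&(np.abs(P[...,1]-265)<60)
q=P[near&(Z>98)&(Z<112)]; print(len(q), q.mean(0), cv2.minAreaRect(q[:,:2].astype(np.float32)))
m=np.abs(Z-104)<7
for y in range(215,315,10):
    a=q[np.abs(q[:,1]-y)<5]
    if len(a): print(y,len(a),a.min(0),a.max(0),np.median(a,0))
```

```text
8.25 [498.9 264.  171.5] 98.94418554504081 [-0.3 -0.1  0.2]
960 [498.5 273.3 103.3] ((499.07415771484375, 271.12872314453125), (10.094137191772461, 75.92771911621094), 8.767045974731445)
235 59 [498.9 232.8  99.4] [508.9 239.6 105. ] [503.3 237.1 103.5]
245 117 [497.3 240.1 100.1] [508.1 250.  104.8] [502.8 245.1 103.4]
255 121 [495.8 250.1 100.1] [506.8 260.  105.2] [501.5 255.2 103.5]
265 131 [494.2 260.   99.9] [505.8 270.  105. ] [500.  265.1 103.5]
275 133 [492.8 270.1 100.8] [504.2 279.9 104.9] [498.4 275.1 103.5]
285 138 [491.1 280.2 100.6] [502.5 290.  105.5] [496.7 285.1 103.5]
295 137 [489.7 290.2 100.9] [500.8 300.  105.1] [495.2 295.2 103.4]
305 124 [488.5 300.1  99.5] [499.1 309.1 105.2] [493.8 304.5 103.4]
```

View pics/w2.png

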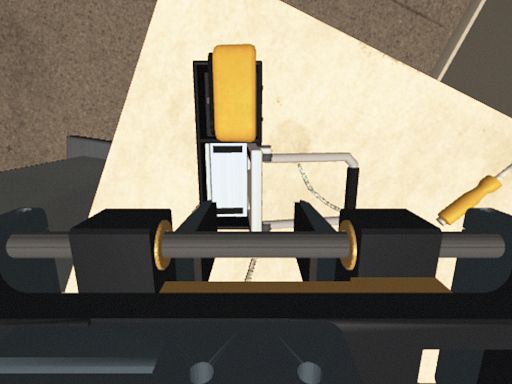

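The wrist view shows the plate top between the fingers, at about (256,190) px. The leg points out to the right with its bar at (352,190), and the meter is at (234,92).

{"method": "arm_command", "body": {"steps": [[[5, 0, 0.1, 3, 0], [5, 0, 0.1, 6, 0], [5, 0, 0.1, 8.5, 0], [5, 0, 0.1, 10.5, 0], [5, 0, 0.1, 10.5, 0], [3, 0, 0.1, 10.5, 0], [1, 0, 0.1, 10.5, 0], [0.5, 0, 0.1, 10.5, 0], [0.5, 0, 0.1, 10.5, 0], [0.5, 0, 0.1, 10.5, 0]]], "force": 25}}

```text
time: 9.55
ee_pos: [498.3, 263.9, 66.8]
orientation: [-0.001, 0.649, 0.761, -0.001]
contact_force: [-6.7, -0.8, 11.1]
opening: 11.7
grip_force: 25.2
```

{"method": "arm_command", "body": {"steps": [[[0.5, 0, 0, -0.5, 0], [0.5, 0, 0, -1.5, 0], [0.5, 0, 0, -3, 0], [0.5, 0, 0, -5, 0], [0.5, 0, 0, -7, 0], [0.5, 0, 0, -9, 0], [0.5, 0, 0, -10, 0], [0.5, 0, 0, -10, 0]]]}}

```text
time: 10.55
ee_pos: [499.5, 264.2, 166.7]
orientation: [0.0, 0.649, 0.761, 0.0]
contact_force: [-0.1, 0.1, -4.0]
opening: 10.0
grip_force: 25.0
```

Run:
```python
from h import *
from cell import manip
np.set_printoptions(precision=1,suppress=True,linewidth=200)
o=manip.get_obs(); print(o['time'],o['ee_pos'],o['opening'],o['grip_force'],o['contact_force'])
s=shot("side","s2"); P=cloud(s); im=s['im'].astype(int)
near=(np.abs(P[...,0]-490)<90)&(np.abs(P[...,1]-265)<70)&(P[...,2]>60)&(P[...,2]<150)&(im.min(2)>140)
q=P[near]; print(len(q))
pl=q[(q[:,2]>110)]
if len(pl)>50:
    c=pl.mean(0); n=np.linalg.svd(pl-c)[2][2]; print("plate",c,n,len(pl))
cv2.imwrite("pics/s2b.png",cv2.resize(im[120:320,130:330,::-1].astype(np.uint8),None,fx=3,fy=3,interpolation=cv2.INTER_CUBIC))
```

```text
10.55 [499.5 264.2 166.7] 9.965516376086406 24.9950676667504 [-0.1  0.1 -4. ]
591
plate [474.2 260.2 121.3] [-0.1  0.  -1. ] 591
```

View pics/s2b.png

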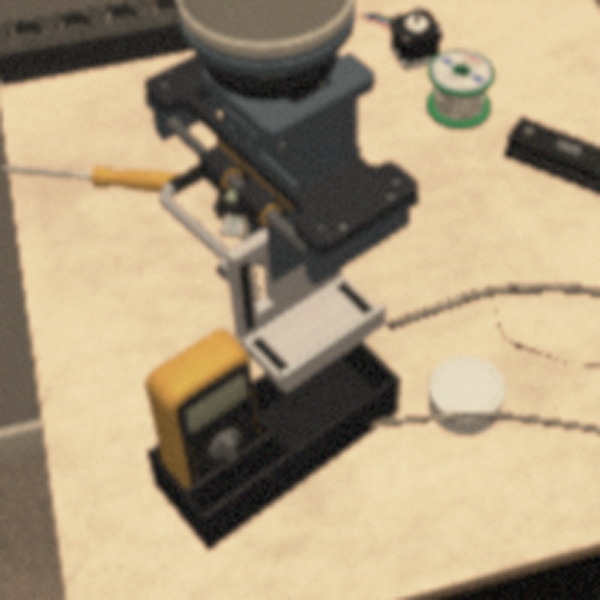

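The stand hangs upright and level, clear of the caddy. Its ledge is at about (315,335) px in the crop and the leg points to the rear. Next I'll carry it to the free bench.

{"method": "arm_command", "body": {"steps": [[[0.5, -2, 0.5, 0, 1], [0.5, -5, 1.2, 0, 2], [0.5, -8.5, 2, 0, 4], [0.5, -12, 2.8, 0, 6], [0.5, -15.5, 3.6, 0, 8], [0.5, -18.5, 4.3, 0, 9], [0.5, -20.4, 4.6, 2, 9], [0.5, -20.4, 4.6, 5, 9], [0.5, -20.4, 4.6, 7.5, 9], [0.5, -20.4, 4.6, 9, 9], [0.5, -20.4, 4.6, 9.3, 9], [0.5, -20.4, 4.6, 9.3, 9]]]}}

```text
time: 12.1
ee_pos: [577.3, 69.8, 73.9]
orientation: [0.0, 0.707, 0.708, 0.0]
contact_force: [-0.0, -0.0, -3.4]
opening: 9.9
grip_force: 25.0
```

{"method": "arm_command", "body": {"steps": [[[0.5, 0, 0, 0.4, 0], [0.5, 0, 0, 0.7, 0], [0.5, 0, 0, 1.0, 0], [0.5, 0, 0, 1.0, 0]]]}}

```text
time: 12.6
ee_pos: [576.9, 70.0, 63.3]
orientation: [-0.0, 0.707, 0.708, -0.0]
contact_force: [-0.2, 0.3, -3.3]
opening: 9.9
grip_force: 25.0
```

{"method": "arm_command", "body": {"steps": [[[0.5, 0, 0, 0.2, 0], [0.5, 0, 0, 0.35, 0], [0.5, 0, 0, 0.35, 0]]]}}

```text
time: 12.98
ee_pos: [577.2, 69.9, 60.7]
orientation: [0.0, 0.707, 0.708, 0.0]
contact_force: [-1.6, 0.0, 8.8]
opening: 9.9
grip_force: 25.0
```

{"method": "arm_command", "body": {"steps": [[[0.5, 0, 0, 0.15, 0], [0.5, 0, 0, 0.15, 0]]]}}

```text
time: 13.22
ee_pos: [578.3, 70.0, 60.3]
orientation: [0.001, 0.707, 0.708, 0.001]
contact_force: [-2.7, 0.2, 26.2]
opening: 10.1
grip_force: 25.0
```

{"method": "arm_command", "body": {"steps": [[[0.5, 0, 0, -0.15, 0], [1.1, 0, 0, -0.15, 0], [1.3, 0, 0, -0.15, 0], [1.6, 0, 0, -0.15, 0], [2.0, 0, 0, -0.15, 0], [2.5, 0, 0, -0.15, 0], [3.0, 0, 0, -0.15, 0]]]}}

```text
time: 14.1
ee_pos: [577.0, 69.9, 60.0]
orientation: [-0.0, 0.707, 0.708, -0.0]
contact_force: [0.1, -0.1, -0.6]
opening: 29.7
grip_force: 0.3
```

Run:
```python
from h import *
from cell import manip
np.set_printoptions(precision=1,suppress=True,linewidth=200)
o=manip.get_obs(); print(o['time'],o['ee_pos'],o['opening'],o['grip_force'],o['contact_force'])
s=shot("side","s3")
cv2.imwrite("pics/s3b.png",cv2.resize(s['im'][100:280,220:420,::-1],None,fx=3.2,fy=3.2,interpolation=cv2.INTER_CUBIC))
```

```text
14.1 [577.   69.9  60. ] 29.719403437880995 0.29984190383402165 [ 0.1 -0.1 -0.6]
```

View pics/s3b.png

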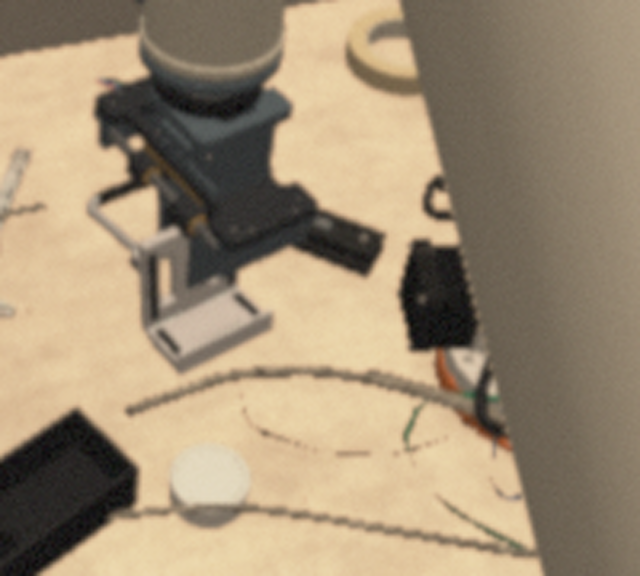

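The stand is on the bench facing the robot, with its ledge at about (215,320) px and its leg to the rear. The plate rests against the rear finger at a pad force of 0.3 N, so I'll keep opening slowly.

{"method": "arm_command", "body": {"steps": [[[3.6, 0, 0, 0, 0], [4.2, 0, 0, 0, 0], [4.8, 0, 0, 0, 0], [5.4, 0, 0, 0, 0], [6.0, 0, 0, 0, 0], [6.6, 0, 0, 0, 0], [7.2, 0, 0, 0, 0], [7.8, 0, 0, 0, 0], [8.4, 0, 0, 0, 0], [9.0, 0, 0, 0, 0], [9.0, 0, 0.2, 0, 0], [9.0, 0, 0.4, 0, 0]]]}}

```text
time: 15.65
ee_pos: [581.2, 69.9, 60.0]
orientation: [0.0, 0.707, 0.708, 0.0]
contact_force: [0.8, 0.0, 0.3]
opening: 90.1
grip_force: 0.0
```

{"method": "arm_command", "body": {"steps": [[[9, 0, 0.4, 0, 0], [9, 0, 0.8, 0, 0], [9, 0, 0.8, 0, 0]]]}}

```text
time: 16.02
ee_pos: [589.4, 69.9, 60.0]
orientation: [0.0, 0.707, 0.708, 0.0]
contact_force: [0.3, 0.0, 0.4]
opening: 90.0
grip_force: 0.0
```

```bash
cat > stand.py <<'E'
from h import *
from cell import manip
import sys
np.set_printoptions(precision=3,suppress=True,linewidth=200)
o=manip.get_obs(); print(o['time'],o['ee_pos'],o['opening'],o['grip_force'],o['contact_force'])
for cam in("side","top"):
    s=shot(cam,cam+sys.argv[1]); P=cloud(s); im=s['im'].astype(int)
    near=(np.abs(P[...,0]-590)<90)&(np.abs(P[...,1]-70)<60)&(P[...,2]>10)&(P[...,2]<90)&(im.min(2)>110)&(im.max(2)-im.min(2)<30)
    q=P[near]; 
    led=q[(q[:,2]<35)&(q[:,0]<590)]; 
    for i in range(4):
        c=led.mean(0); n=np.linalg.svd(led-c)[2][2]; n*=np.sign(n[2]); led=led[np.abs((led-c)@n)<2.5*max(1,np.std((led-c)@n))]
    print(cam,"ledge",len(led),c,n,"tilt deg",np.degrees(np.arccos(n[2])),"box",np.round(cv2.minAreaRect(led[:,:2].astype(np.float32))[0],1),cv2.minAreaRect(led[:,:2].astype(np.float32))[1:])
    print(" all max z",np.percentile(q[:,2],99),q.min(0),q.max(0))
E
python3 stand.py 4
python3 - <<'E'
import cv2
im=cv2.imread("pics/side4.png"); cv2.imwrite("pics/s4b.png",cv2.resize(im[100:280,220:420],None,fx=3.2,fy=3.2,interpolation=cv2.INTER_CUBIC))
E
```

```text
16.025 [589.423  69.941  60.002] 89.96748873076211 0.0 [0.321 0.043 0.354]
side ledge 241 [556.41   77.609  24.793] [0.144 0.058 0.988] tilt deg 8.896624169288717 box [560.6  71.6] ((58.70526123046875, 86.25173950195312), 0.034679219126701355)
 all max z 85.47194744033636 [531.223  28.443  10.102] [679.928 115.766  87.424]
top ledge 1 [550.026 110.585  19.739] [0. 0. 1.] tilt deg 0.0 box [550.  110.6] ((0.0, 0.0), 0.0)
 all max z 19.739024754900313 [550.026 110.585  19.739] [550.026 110.585  19.739]
```

View pics/s4b.png

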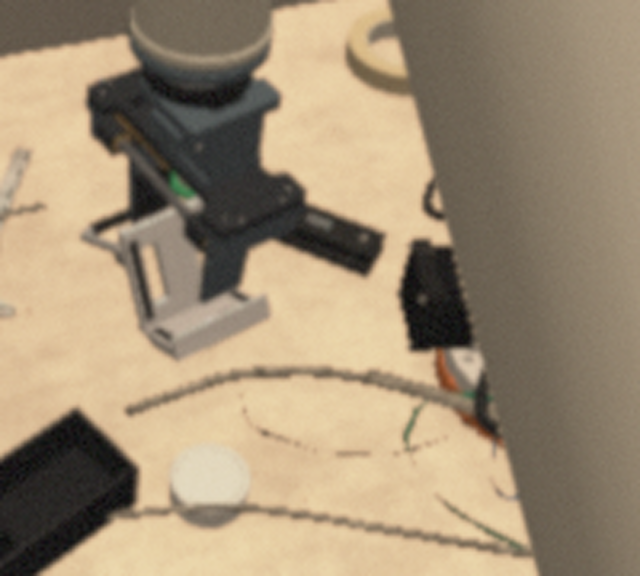

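The stand now leans back on its leg, with its ledge towards the robot at about (215,330) px. The fingers are clear of it. Next I'll retreat upward, go to the meter and measure from there.

{"method": "arm_command", "body": {"steps": [[[9, 0, 0, -2, 0], [9, 0, 0, -6, 0], [9, 0, 0, -12, 0], [9, 0, 0, -18, 0], [9, 4, -2, -24, 10], [9, 8, -4, -24, 20], [9, 12, -6, -24, 30], [9, 16, -8, -24, 40], [9, 20, -10, -24, 50], [9, 24, -12, -24, 60], [9, 27.3, -12.9, -24, 70], [9, 27.3, -12.9, -24, 80]]]}}

```text
time: 17.62
ee_pos: [458.4, 344.7, 299.8]
orientation: [-0.0, 0.996, 0.086, -0.0]
contact_force: [0.4, -0.7, 0.3]
opening: 90.2
grip_force: 0.0
```

{"method": "arm_command", "body": {"steps": [[[9, 0, 0, 0, 1], [9, 0, 0, 0, 1], [9, 0, 0, 0, 1]]]}}

```text
time: 18.0
ee_pos: [459.7, 342.4, 300.1]
orientation: [-0.0, 0.997, 0.08, -0.0]
contact_force: [0.5, -0.1, 0.4]
opening: 90.0
grip_force: 0.0
```

```bash
cat > m.py <<'E'
from h import *
s=shot("wrist","w5"); P=cloud(s); im=s['im'].astype(int)
yel=(im[...,0]>120)&(im[...,2]<100)&(im[...,0]-im[...,2]>60)
q=P[yel&(np.abs(P[...,0]-470)<70)&(np.abs(P[...,1]-340)<70)]; q=q[(q[:,2]>137)&(q[:,2]<150)]
print("meter top",len(q),q.mean(0),np.median(q[:,2]),cv2.minAreaRect(q[:,:2].astype(np.float32)))
E
python3 stand.py 5; python3 m.py
```

```text
18.0 [459.742 342.352 300.059] 89.98073472569631 0.0 [ 0.522 -0.079  0.41 ]
side ledge 138 [561.316  76.428  23.763] [0.175 0.019 0.984] tilt deg 10.155154115906502 box [560.7  73. ] ((82.64539337158203, 57.6929817199707), 89.54083251953125)
 all max z 85.71094822854579 [531.585  24.618  10.154] [678.916 114.389  87.88 ]
top ledge 282 [556.314  67.848  18.282] [0.412 0.004 0.911] tilt deg 24.3186740999633 box [552.4  68.4] ((48.63541030883789, 88.34686279296875), 2.2629241943359375)
 all max z 86.03098519953924 [529.685  24.358  10.008] [679.977 112.699  87.458]
meter top 1238 [472.15177051 347.07958714 140.99926898] 141.2439095583431 ((470.9765319824219, 347.0224304199219), (30.89268684387207, 63.36484909057617), 8.577773094177246)
```

{"method": "arm_command", "body": {"steps": [[[9, 1.2, -0.3, 5, 0], [9, 1.2, -0.3, 10, 0], [9, 1.2, -0.3, 15, 0], [9, 1.2, -0.3, 18, 0], [9, 1.2, -0.3, 19.9, 0], [8, 1.2, -0.3, 19.9, 0], [7, 1.2, -0.3, 19.9, 0], [6, 1.2, -0.3, 19.9, 0], [6, 1.2, -0.3, 19.9, 0], [6, 1.2, -0.3, 19.9, 0], [6, 1.2, -0.3, 19.9, 0]]], "force": 15}}

```text
time: 19.52
ee_pos: [471.5, 347.8, 102.0]
orientation: [-0.0, 0.997, 0.079, 0.001]
contact_force: [-0.1, -2.7, 7.5]
opening: 68.2
grip_force: 15.0
```

Run:
```python
from h import *
np.set_printoptions(precision=1,suppress=True,linewidth=200)
for n in("top5","side5","w5"):
    s=load(n);P=cloud(s);im=s['im'].astype(int)
    q=P[(np.abs(P[...,0]-590)<110)&(np.abs(P[...,1]-70)<70)&(P[...,2]>6)&(P[...,2]<110)]
    t=q[q[:,2]>76]
    if len(t)>10: print(n,"top edge",len(t),np.percentile(t,[2,98],axis=0),t.mean(0),cv2.minAreaRect(t[:,:2].astype(np.float32)))
    b=q[(q[:,0]>670)]; 
    if len(b)>10: print("bar",np.percentile(b,[2,98],axis=0))
    l=q[(q[:,0]<556)]; 
    if len(l)>10: print("lip",np.percentile(l,[1,99],axis=0))
```

```text
top5 top edge 189 [[607.6  25.4  76.4]
 [620.4 111.7  86.3]] [613.9  68.6  81.8] ((613.7156372070312, 67.71955871582031), (14.854923248291016, 88.71786499023438), 1.5676207542419434)
bar [[670.8  31.2   6.9]
 [699.  105.8  25.4]]
lip [[482.4  24.8   6.8]
 [555.5 135.3  37.7]]
side5 top edge 178 [[608.1  27.   76.2]
 [621.  113.5  87.2]] [613.5  71.   81.7] ((614.1480712890625, 69.52241516113281), (89.79373168945312, 15.808426856994629), 89.93375396728516)
bar [[672.2   1.3   6.4]
 [699.4 107.2  28.6]]
lip [[481.2  25.6   6.6]
 [555.4 136.1  38.5]]
w5 top edge 676 [[609.6  27.6  76.2]
 [621.2 113.9  83.9]] [614.9  71.5  80.8] ((615.2887573242188, 70.42987823486328), (13.41979694366455, 90.48477935791016), 0.49071377515792847)
bar [[671.1  34.9   6.9]
 [699.5 107.9  24.3]]
lip [[482.4  25.7   6.5]
 [555.7 133.3  35.6]]
```

{"method": "arm_command", "body": {"steps": [[[6, 0, 0, -1, 0], [6, 0, 0, -3, 0], [6, 0, 0, -6, 0], [6, 0, 0, -9, 0], [6, 0, 0, -11.5, 0], [6, 0, 0, -12, 0], [6, 0.5, 2, -12, 1], [6, 1, 5, -12, 2], [6, 1.6, 9, -12, 4], [6, 2.3, 13, -12, 6], [6, 3, 17, -12, 8], [6, 3.6, 21, -12, 9]]], "force": 15}}

```text
time: 21.02
ee_pos: [539.4, 143.6, 219.9]
orientation: [0.0, 1.0, -0.0, -0.001]
contact_force: [0.1, -0.3, -2.0]
opening: 68.1
grip_force: 15.0
```

Run:
```python
from cell import manip
import numpy as np
o=manip.get_obs(); print(o['time'],o['ee_pos'],np.degrees(2*np.arctan2(o['orientation'][2],o['orientation'][1])),o['opening'],o['contact_force'],o['grip_force'])
```

```text
21.025 [539.4487932  143.58412072 219.86420066] -0.0130950861531681 68.09238195581402 [ 0.1117479  -0.33428246 -2.02484599] 14.950127899646759
```

{"method": "arm_command", "body": {"steps": [[[6, 1, 3, 0, 0], [6, 2, 5.5, 0, 0], [6, 2.4, 7.3, 0, 0], [6, 2.4, 7.3, 2, 0], [6, 2.4, 7.3, 5, 0], [6, 2.4, 7.3, 7.5, 0], [6, 2.4, 7.3, 8.5, 0], [6, 2.4, 7.3, 8.5, 0], [6, 2.4, 7.3, 8.5, 0]]]}}

```text
time: 22.15
ee_pos: [564.3, 72.9, 136.9]
orientation: [-0.0, 1.0, 0.001, 0.001]
contact_force: [0.1, 0.1, -2.0]
opening: 67.9
grip_force: 15.0
```

Run:
```python
from h import *
np.set_printoptions(precision=1,suppress=True,linewidth=200)
from cell import manip
o=manip.get_obs(); print(o['time'],o['ee_pos'],o['contact_force'])
s=shot("side","s6")
cv2.imwrite("pics/s6b.png",cv2.resize(s['im'][100:270,220:420,::-1],None,fx=3.4,fy=3.4,interpolation=cv2.INTER_CUBIC))
```

```text
22.15 [564.3  72.9 136.9] [ 0.1  0.1 -2. ]
```

View pics/s6b.png

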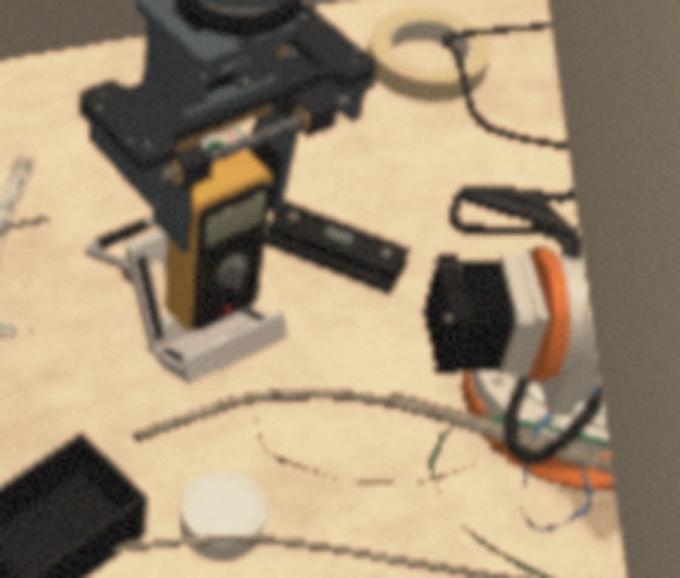

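The meter hangs upright over the ledge with its face to the robot. Its foot is at about (215,320) px, just above the ledge. I'll lower it until it touches.

{"method": "arm_command", "body": {"steps": [[[6, 0, 0.2, 0.8, 0], [6, 0, 0.2, 1.5, 0], [6, 0, 0.2, 2.0, 0], [6, 0, 0.2, 2.0, 0]]], "force": 8}}

```text
time: 22.7
ee_pos: [563.5, 71.0, 115.5]
orientation: [0.0, 1.0, 0.001, -0.0]
contact_force: [-0.9, 0.7, -2.7]
opening: 67.7
grip_force: 8.0
```

{"method": "arm_command", "body": {"steps": [[[6, 0, 0, 0.2, 0], [6, 0, 0, 0.3, 0], [6, 0, 0, 0.3, 0]]], "force": 6}}

```text
time: 23.08
ee_pos: [563.9, 71.0, 113.1]
orientation: [-0.0, 1.0, 0.001, 0.0]
contact_force: [0.9, 0.1, -1.9]
opening: 68.1
grip_force: 6.0
```

{"method": "arm_command", "body": {"steps": [[[6, 0, 0, 0.2, 0], [6, 0, 0, 0.3, 0], [6, 0, 0, 0.3, 0]]], "force": 6}}

```text
time: 23.45
ee_pos: [564.1, 70.8, 110.2]
orientation: [0.0, 1.0, 0.001, 0.0]
contact_force: [0.2, -3.1, 5.5]
opening: 67.7
grip_force: 6.0
```

{"method": "arm_command", "body": {"steps": [[[6, 0.4, 0, 0, 0], [6, 0.9, 0, 0.05, 0], [6, 1.4, 0, 0.15, 0], [6, 1.9, 0, 0.3, 0], [6, 2.3, 0, 0.45, 0], [6, 2.75, 0, 0.62, 0], [6, 3.2, 0, 0.83, 0], [6, 3.6, 0, 1.05, 0], [6, 3.95, 0, 1.25, 0], [6, 4.2, 0, 1.4, 0], [6, 4.2, 0, 1.4, 0]]], "force": 5}}

```text
time: 24.82
ee_pos: [606.1, 71.0, 95.9]
orientation: [-0.0, 1.0, 0.001, 0.0]
contact_force: [2.1, 0.7, 0.1]
opening: 67.5
grip_force: 5.0
```

Run:
```python
from h import *
np.set_printoptions(precision=1,suppress=True,linewidth=200)
from cell import manip
o=manip.get_obs(); print(o['time'],o['ee_pos'],o['contact_force'])
s=shot("side","s7")
cv2.imwrite("pics/s7b.png",cv2.resize(s['im'][100:270,220:420,::-1],None,fx=3.4,fy=3.4,interpolation=cv2.INTER_CUBIC))
P=cloud(s);im=s['im'].astype(int)
m=(np.abs(P[...,0]-590)<90)&(np.abs(P[...,1]-70)<50)&(P[...,2]>15)&(P[...,2]<170)
yel=m&(im[...,0]>100)&(im[...,0]-im[...,2]>50)
q=P[yel]; print(len(q),q.min(0),q.max(0))
a=q[q[:,1]>100]; c=a.mean(0); print("side face line",len(a), [ (z,a[np.abs(a[:,2]-z)<6][:,0].min(),a[np.abs(a[:,2]-z)<6][:,0].max()) for z in range(30,150,15) if (np.abs(a[:,2]-z)<6).any()])
```

```text
24.825 [606.1  71.   95.9] [2.1 0.7 0.1]
371 [530.   24.1  16.5] [658.9 107.1 153.3]
side face line 209 [(30, np.float64(550.1265845627636), np.float64(581.8893729607835)), (45, np.float64(556.9475931996284), np.float64(649.1450941693406)), (60, np.float64(561.4039504853188), np.float64(588.6041586285581)), (75, np.float64(569.8884757795712), np.float64(600.0195019921789)), (90, np.float64(575.4717945801132), np.float64(593.0966243041632)), (105, np.float64(582.8546774535795), np.float64(590.7831867881158)), (120, np.float64(586.8273318263915), np.float64(593.4973245731347)), (135, np.float64(592.0031704637354), np.float64(596.257672734564))]
```

View pics/s7b.png

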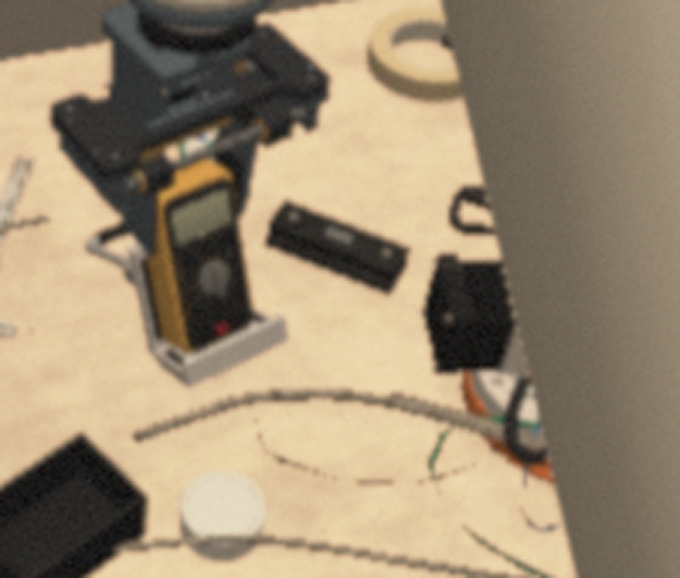

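The meter has pivoted back nearly onto the plate, at about 22–25°. Its foot is in the ledge at about (210,345) px. I'll nudge it slightly further and release slowly.

{"method": "arm_command", "body": {"steps": [[[6, 0.15, 0, 0.1, 0], [6, 0.3, 0, 0.15, 0], [6, 0.3, 0, 0.15, 0]]], "force": 4}}

```text
time: 25.25
ee_pos: [608.9, 71.0, 94.5]
orientation: [0.0, 1.0, 0.001, 0.0]
contact_force: [0.9, 0.3, 1.8]
opening: 67.6
grip_force: 4.0
```

{"method": "arm_command", "body": {"steps": [[[6.85, 0, 0, 0, 0], [7.0, 0, 0, 0, 0], [7.3, 0, 0, 0, 0], [8, 0, 0, 0, 0], [9.1, 0, 0, 0, 0], [9.1, 0, 0, 0, 0], [9.1, 0, 0, 0, 0]]], "force": 4}}

```text
time: 26.12
ee_pos: [608.8, 71.0, 94.5]
orientation: [0.0, 1.0, 0.001, 0.0]
contact_force: [-0.3, 0.5, 0.5]
opening: 91.0
grip_force: 0.0
```

```bash
cat > fin.py <<'E'
from h import *
import sys
np.set_printoptions(precision=1,suppress=True,linewidth=200)
from cell import manip
o=manip.get_obs(); print(o['time'],o['ee_pos'],o['contact_force'],o['opening'])
for cam in("side","top"):
    s=shot(cam,cam+sys.argv[1])
    P=cloud(s);im=s['im'].astype(int)
    yel=(np.abs(P[...,0]-590)<90)&(np.abs(P[...,1]-70)<55)&(P[...,2]>15)&(P[...,2]<150)&(im[...,0]>100)&(im[...,0]-im[...,2]>50)
    q=P[yel]; a=q[(q[:,1]>98)&(q[:,1]<112)]; t=q[q[:,2]>128]
    if len(a)>20: 
        e=[(z,a[np.abs(a[:,2]-z)<5][:,0].min()) for z in range(35,130,10) if (np.abs(a[:,2]-z)<5).sum()>2]; e=np.array(e)
        print(cam,"lean",np.degrees(np.arctan(np.polyfit(e[:,0],e[:,1],1)[0])))
    if len(t)>5: print(cam,"top",len(t),t.mean(0),np.percentile(t,[2,98],axis=0))
E
python3 fin.py 8
```

```text
26.125 [608.8  71.   94.5] [-0.3  0.5  0.5] 90.9572465879806
side lean 24.52951543569926
side top 122 [609.4  73.7 138. ] [[602.2  43.7 130.3]
 [622.4 104.5 142. ]]
```

{"method": "arm_command", "body": {"steps": [[[9.1, 0, 0, -2, 0], [9.1, 0, 0, -5, 0], [9.1, 0, 0, -10, 0], [9.1, 0, 0, -16, 0], [9.1, 0, 0, -22, 0], [9.1, 0, 0, -25, 0], [9.1, -6, -5, -25, 0], [9.1, -10, -5, -25, 0], [9.1, -10, -5, -25, 0], [9.1, -10, -5, -25, 0]]]}}

```text
time: 27.48
ee_pos: [509.1, 120.8, 344.9]
orientation: [-0.0, 1.0, 0.001, 0.0]
contact_force: [0.5, -0.6, 0.3]
opening: 91.0
grip_force: 0.0
```

```bash
python3 fin.py 9
python3 - <<'E'
from h import *
np.set_printoptions(precision=1,suppress=True,linewidth=200)
for n in("top9","side9"):
    s=load(n);P=cloud(s);im=s['im'].astype(int); near=(np.abs(P[...,0]-600)<110)&(np.abs(P[...,1]-70)<60)&(P[...,2]<160)
    yel=near&(P[...,2]>15)&(im[...,0]-im[...,2]>70); q=P[yel]; print(n,"yellow",len(q),np.percentile(q,[2,98],axis=0))
    b=P[near&(P[...,0]>672)&(P[...,2]>5)]; print("bar",np.percentile(b,[5,95],axis=0))
    w=P[near&(P[...,2]>10)&(P[...,2]<90)&(im.min(2)>110)&(im.max(2)-im.min(2)<30)]; print("stand y",np.percentile(w,[1,99],axis=0))
E
```

```text
27.475 [509.1 120.8 344.9] [ 0.5 -0.6  0.3] 91.00958393211455
side lean 25.107046496772643
side top 184 [614.3  77.5 136.8] [[602.2  44.1 129.6]
 [630.6 104.2 141.5]]Traceback (most recent call last):
  File "<stdin>", line 5, in <module>
    return _quantile_unchecked(
        a, q, axis, out, overwrite_input, method, keepdims, weights)
    return _ureduce(a,
                    func=_quantile_ureduce_func,
    ...<5 lines>...
                    overwrite_input=overwrite_input,
                    method=method)
    r = func(a, **kwargs)
    result = _quantile(arr,
                       quantiles=q,
    ...<2 lines>...
                       out=out,
                       weights=wgt)
    slices_having_nans = np.isnan(arr[-1, ...])
                                  ~~~^^^^^^^^^
IndexError: index -1 is out of bounds for axis 0 with size 0
```

```bash
python3 -c "
from cell import manip
print(manip.close_job())"
```

```text
the job is handed in; nothing more can be done
None
```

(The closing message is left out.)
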